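# Snap the cover onto a bench filter housing with the seating tool

## Task

The filter cartridge has been changed; close the housing again. Set the round cover on the mouth of the filter housing, let go, and press it down squarely with the cup-shaped seating tool, not with the fingers, until all four clips have snapped over its rim. Then stand the tool upright in the steel tray again, and leave the bottle, the beaker and the timer where they are.

Things in the scene. Friction and masses are not known exactly. Their poses are not given: they have to be found in the camera images.
- housing: Filter housing, fixed on the stand: round grey foot 114 mm across and 10 mm thick, white round body 83 mm across, open at the top, two hose barbs along its own +y and -y (to 82 mm from the axis), four grey spring clips round the top. Origin: centre of the foot's underside, on the stand's top; z up. The white filter cartridge deep inside is not touched.
- mouth (a point): Centre of the housing's round mouth, at the height of its top rim, 48 mm above the stand's top. Opening 66 mm across, 22 mm deep. A cover laid on it first rests on the clips' sloped noses, its flange about 12 mm above the rim. Pressing it past the noses takes about 10 N, at most 20 N; then it sits on the rim, under the noses.
- cover: Round grey cover, loose, 44 mm high, 0.12 kg. Origin: centre of its underside; z up. Spigot 0 to 16 mm high, 62 mm across, tapered to 55 at the bottom, fits loosely into the mouth. Flange 84 mm across, 16 to 21 mm high. On top a finger bar, 38 mm long (cover's x), 18 mm thick (y), 21 to 44 mm high: grip it across y. Starts standing on its spigot in the tray.
- cover_rim (a point): Centre of the underside of the cover's flange, 16 mm above the cover's origin. It lies at mouth when the cover is home.
- tool: Seating tool, loose, 91 mm high, 0.35 kg. Origin: centre of its open lower end; z up. Downward-open aluminium cup 68 mm across, 36 mm high, bore 53 mm across and 28 deep: it goes over the finger bar and presses with its ring edge on the flange, inside the clips (4 mm free all round). Above it a black handle 42 to 88 mm high, 36 mm wide (tool's x), 24 mm thick (y), with a slightly wider cap.
- tool_grip (a point): Middle of the tool's handle, 68 mm above the tool's origin: grip it here across its 24 mm thickness (along y). The tool starts standing upright in the tray.
- tray: Shallow steel tray, fixed on the stand, 210 mm along its x by 110 mm along its y, rim 16.5 mm high, floor 3 mm thick. Origin: centre of its underside. Cover and tool stand in it side by side along its x, either way round, about 48 mm from its centre.
- clip_1 (a joint): Spring clip at 45 degrees in the housing's frame: upright arm 16 mm wide, 45 to 49 mm off the axis, top 17 mm above the rim. Its nose reaches in to 38.5 mm off the axis, underside 5.8 mm above the rim, sloping outwards above. 0 rad: upright (at rest or snapped over); grows as the nose is pushed outwards (about 0.09 while the flange passes).
- clip_2 (a joint): The same clip at 135 degrees.
- clip_3 (a joint): The same clip at 225 degrees.
- clip_4 (a joint): The same clip at 315 degrees.
- bottle: White squeeze bottle, 62 mm across, 164 mm high, on the bench to the right of the stand: a bystander. Origin: centre of its underside.
- beaker: Clear beaker, 70 mm across, 83 mm high, on the bench to the right of the stand: a bystander. Origin: centre of its underside.
- timer: Small timer, 66 x 60 x 34 mm, on the right end of the stand: a bystander. Origin: centre of its underside.
- stand: Fixed grey stand on four legs, 280 mm along x by 360 mm along y, that carries housing and tray: its flat top is 150 mm above the bench. Origin: centre of its footprint on the bench.
- lab_tap_spout (a joint): Swan-neck spout of the tall tap left of the stand, swung away from the work: pipe 30 mm thick, top 610 mm above the bench, from its upright at about x 0.37, y 0.23 m out to about x 0.56, y 0.25 m. Larger is further left. Keep the arm clear of it: coming from its left, rise over it. Lower fixed pipes: at x 0.37 to 0.43, y 0.10 to 0.28 up to z 0.29 m; an arch at x 0.14 up to z 0.34 m.
Things that resemble listed ones, but are neither listed nor needed, are in the scene too. What is shaped like the cover but green is not meant.

How it is judged:
On the way, in this order (a step that is already met when the one before it is completed fails the run):
1. the cover lies centred and level on the mouth, on the clips' slopes, let go (horizontal distance between cover_rim and mouth below 0.006 m and z of cover_rim in the frame of mouth between 0.006 and 0.016 m and angle between the z axis of cover and the z axis of housing, either way round below 0.12 rad and contact force between the fingers and cover below 0.1 N), for 0.2 s.
2. the seating tool, standing square on the flange, has pressed the cover onto the rim (z of cover_rim in the frame of mouth below 0.0025 m and horizontal distance between cover_rim and mouth below 0.004 m and angle between the z axis of cover and the z axis of housing, either way round below 0.04 rad and contact force between tool and cover above 1 N and angle between the z axis of tool and the z axis of housing, either way round below 0.12 rad and contact force between the fingers and cover below 0.1 N), for 0.1 s.
At the end, for the whole second after the job is handed in: The cover's flange sits on the housing's rim (within 2.5 mm in height, 4 mm sideways, 0.04 rad level), all four clips are back within 0.03 rad of upright over it, and the tool stands upright (within 0.08 rad) and at rest on the floor of the tray (z of cover_rim in the frame of mouth below 0.0025 m and horizontal distance between cover_rim and mouth below 0.004 m and angle between the z axis of cover and the z axis of housing, either way round below 0.04 rad and value of joint each of clip_1, clip_2, clip_3, clip_4 below 0.03 rad and z of tool in the frame of tray between 0 and 0.008 m and angle between tool's own z axis and vertical below 0.08 rad and x of tool in the frame of tray between -0.075 and 0.075 m and y of tool in the frame of tray between -0.03 and 0.03 m and linear speed of each of tool, cover below 0.02 m/s); the robot touches nothing.
It fails at once if the fingers touch the cover while it is pressed down between the clips (contact force between the fingers and cover above 1 N and z of cover_rim in the frame of mouth below 0.005 m and horizontal distance between cover_rim and mouth below 0.03 m).
It fails at once if the bottle is shifted by more than 30 mm (distance of bottle from where it was at the start of the episode above 0.03 m).
It fails at once if the beaker is shifted by more than 30 mm (distance of beaker from where it was at the start of the episode above 0.03 m).
It fails at once if the timer is shifted by more than 30 mm (distance of timer from where it was at the start of the episode above 0.03 m).
It also fails if it takes over 67 s, if anything falls off the work surface, if the arm or the gripper's body presses on something with over 40 N, if the wrist force passes 120 N, or if a joint passes its speed limit or range.

## Robot

A 6-joint arm with a two-finger parallel gripper is mounted at the origin on the work surface; the furniture and walls round the work are solid. World frame = base frame: x ahead of the robot, y to its left, z up, the work surface at z = 0. Lengths are in m, angles in rad, forces in N, time in s.
With the tool pointing down it reaches from about 0.275 to 0.825 m from the base axis. Payload 4.9 kg.
Tool frame: the origin (TCP) lies at the very end of the fingers, on their centre line; the grasp point (between the pads) lies r.grasp_offset behind it (r.grasp_offset is the distance from the TCP to the grasp point, in m); z points along the fingers, y is the line along which they close (so a half turn about z gives the same grasp; the last joint's range is limited). The gripper opens to 85 mm and grips with 20 to 120 N. Pads are 22 mm wide; open, the fingers measure 114 mm over their backs; the gripper's body (76 mm by 85 mm) begins 54 mm behind the grasp point. The pads swing forward as they close: fully open they stand 13 mm farther back than shut.
Start: joints at [-0.134, 0.326, -0.193, 1.052, 0, 1.437], TCP at [0.55, 0, 0.231] pointing down, gripper open.
Joint ranges: [-2.65, 2.65], [-0.97, 1.79], [-1.3, 1.35], [-1.93, 2.1], [-1.47, 1.37], [-3.14, 3.14]. Speed limits (rad/s): [2.57, 2.57, 3.14, 3.14, 3.14, 3.14].

## Interface

Orientations are given as a unit quaternion [x, y, z, w].
In Python, from bench import get_state, eyes, r gives the robot as it stands. The module is installed in compiled form; this text tells all that it offers.
- The arm moves only by the tool carry_out, never from a script. Its argument "increments" is a list of rows, each an object with "linear": the shift along the tool's x, y, z in m, a list of three; "rotation": the turn, a rotation vector about the tool's x, y, z in degrees, a list of three; "jaw": the closure, from -1 (fully open) to 1 (shut). A call has 1 to 10 rows; each row shifts and turns the commanded pose from where the row before left it, along the tool's axes as they then stand; what a row does not reach is not made up. A row lasts 1/8 s, in which the tool goes at most 62.5 mm and 10.7 degrees, less where a joint would pass 70% of its speed; a pose out of reach is approached as far as the arm can. A call with a gripper value outside its range is refused whole. The fingers move at their own pace and stop on an object; the grip force is fixed at half the most. Time passes only in rows, so rows that do not move let the fingers close. It gives the time, the measured TCP pose, the force, the opening and the grip force at its end, in the units of the state.
- get_state(): the state, without advancing time (a new reading comes with each control period).
- eyes.capture(name): name is "scene" or "side" or "wrist"; returns a dict with "frame" (480x640x3 uint8, red, green, blue), "camera_matrix" (3x3 intrinsics, pixels), "k1" (the pictures are not rectified: a ray, as slopes to the right and down, at radius r is drawn at 1 + k1 r^2 times it, then the intrinsics apply), "rvec" (rotation vector, rad) and "tvec" (3), from world to camera coordinates, as OpenCV has them; the wrist camera has in their place "tool_from_camera" (4x4, takes a point from camera to tool coordinates, whose origin is the TCP and whose axes are the flange's). Camera axes: x right, y down, z forward; pixel columns grow to the right and rows downward; lengths in m; the calibration is good to about 2 mm. A picture is of the moment at which its call begins: read the wrist's pose just before it. There is no depth.
- r.finish_job(): hands the job in; it is judged then, once.
The state is a dict: "t": time; "joint_pos": joint angles; "qd": joint speeds; "joint_efforts": joint torques, N m; "tool_pos": TCP position; "eef_rot": TCP orientation; "wrist_force": force on the tool from outside, world axes, zero at the start; "ft_torque": the same for the moment, N m; "gripper_width": finger opening in m; "grip_force": force on a finger pad.
Only numpy, scipy, OpenCV 4.12 (cv2) and the standard library are available. Lean on these libraries where they do the work, as an engineer would, in place of code of your own. Each camera call takes 0.05 s, during which the arm holds its last target. There are 200 camera calls.

## Working session

There is one attempt and no reset: what is moved stays moved. The work goes in short steps, Python scripts to look and compute and a tool call to move; the robot and the scene stay as the last step left them, time stands still between calls to the robot, and variables do not carry over. Pictures are saved under pics/ and viewed, at most 10 in all, crops included, and the job is handed in when it is done.

Besides the shell and the picture viewer there is one more tool, called after "Emit:" as name(argument=value, ...) on one line, values as JSON. carry_out: Moves the arm, as the interface text tells. Its arguments: {"type":"object","properties":{"increments":{"type":"array"}},"required":["increments"]}

```bash
mkdir -p pics
cat > h.py <<'E'
import numpy as np,cv2
from scipy.spatial.transform import Rotation as R
from bench import get_state,eyes,r
def cap(n):
    s=get_state(); c=eyes.capture(n); K=np.array(c["camera_matrix"]);k1=c["k1"]
    if "rvec" in c:
        Rw=cv2.Rodrigues(np.array(c["rvec"],float))[0]; t=np.array(c["tvec"],float).ravel()
        Rc=Rw.T; o=-Rw.T@t
    else:
        T=np.array(c["tool_from_camera"]); Rt=R.from_quat(s["eef_rot"]).as_matrix()
        Rc=Rt@T[:3,:3]; o=Rt@T[:3,3]+np.array(s["tool_pos"])
    return dict(im=np.array(c["frame"])[:,:,::-1].copy(),K=K,k1=k1,Rc=Rc,o=o)
def ray(c,u,v):
    K=c["K"]; p=np.array([(u-K[0,2])/K[0,0],(v-K[1,2])/K[1,1]]); q=p.copy()
    for _ in range(20): q=p/(1+c["k1"]*(q@q))
    d=c["Rc"]@np.array([q[0],q[1],1]); return d/np.linalg.norm(d)
def onz(c,u,v,z):
    d=ray(c,u,v); return c["o"]+d*(z-c["o"][2])/d[2]
def proj(c,P):
    q=c["Rc"].T@(np.array(P)-c["o"]); q=q[:2]/q[2]; q=q*(1+c["k1"]*(q@q))
    return c["K"][:2,:2]@q+c["K"][:2,2]
E
python3 - <<'E'
from h import *
print(get_state(),r.grasp_offset)
for n in("scene","side","wrist"):
    c=cap(n);cv2.imwrite(f"pics/{n}0.png",c["im"]);print(n,c["o"],c["Rc"][:,2],c["K"][0,0],c["k1"])
E
```

```text
{'t': 0.0, 'joint_pos': array([-1.34189382e-01,  3.26960950e-01, -1.93581734e-01,  1.05197286e+00,
        1.37799727e-05,  1.43663555e+00]), 'qd': array([ 0.00191612,  0.00069085, -0.00094243, -0.00182062,  0.00123028,
       -0.00058692]), 'joint_efforts': array([-1.24197268e-03, -4.43398941e+01,  2.62443137e+01,  1.56443648e-02,
       -1.97191571e-04, -6.55614656e-06]), 'tool_pos': array([5.49430252e-01, 9.84297347e-05, 2.30493339e-01]), 'eef_rot': array([ 7.07116637e-01,  7.07096403e-01, -5.15580382e-04, -6.87860453e-04]), 'wrist_force': array([-0.77357759, -0.946996  ,  0.17691364]), 'ft_torque': array([-0.0367043 , -0.01340386,  0.02085433]), 'grip_force': 0.0, 'gripper_width': 0.08536010383060405} 0.0187
scene [-0.14092146 -0.54927987  1.06125335] [ 0.52594506  0.50404404 -0.68507036] 622.474290251931 -0.09686392481268886
side [ 0.22584287 -0.74392363  0.88119808] [ 0.26290121  0.73810864 -0.62135223] 524.838387233107 -0.10891823254631307
wrist [0.55006108 0.07754346 0.37329788] [-0.00117518 -0.30080506 -0.95368493] 404.07908495677685 -0.0417161426027249
```

View pics/scene0.png

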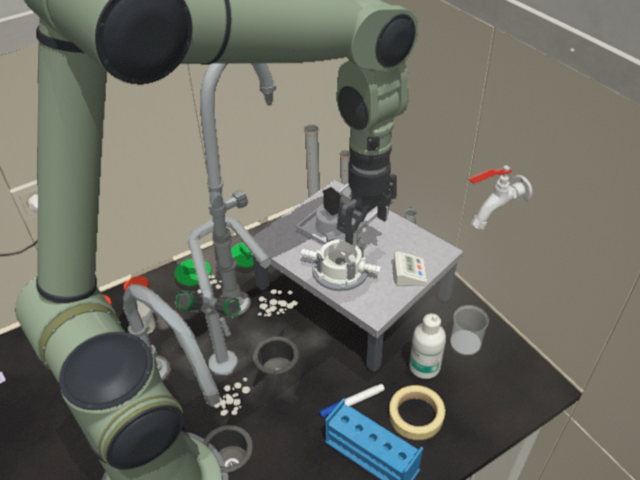

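View pics/side0.png

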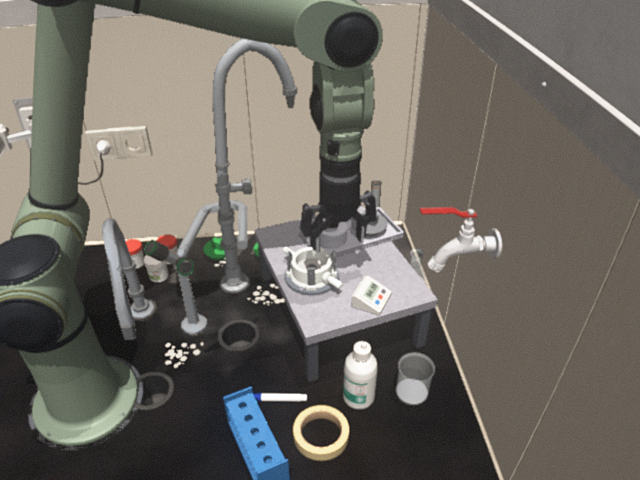

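View pics/wrist0.png

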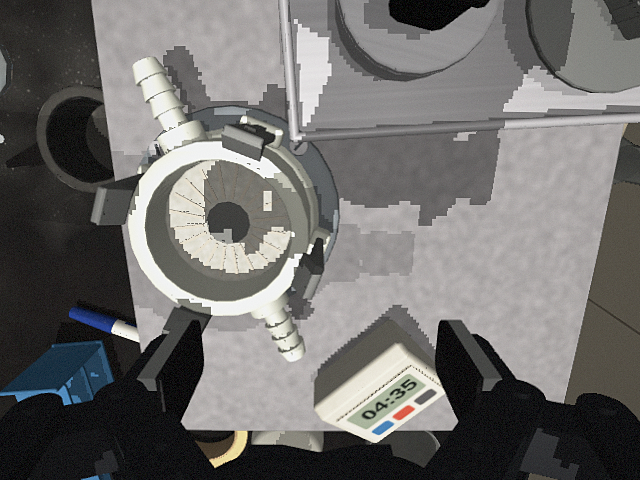

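The wrist view shows the housing mouth near (228,222). The tray, with two grey discs, is cut off at the top right, and the timer is at (380,390). I'll rise and shift to see the tray.

Emit:
carry_out(increments=[{"linear":[0.02,0.015,-0.03],"rotation":[0,0,0],"jaw":-1},{"linear":[0.02,0.015,-0.03],"rotation":[0,0,0],"jaw":-1},{"linear":[0.02,0.015,-0.03],"rotation":[0,0,0],"jaw":-1},{"linear":[0.02,0.015,-0.03],"rotation":[0,0,0],"jaw":-1},{"linear":[0,0,0],"rotation":[0,0,0],"jaw":-1}])

```text
t: 0.78
tool_pos: [0.6116, 0.0812, 0.353]
eef_rot: [0.706, 0.708, 0.001, 0.001]
wrist_force: [0.5, -0.6, -0.4]
gripper_width: 0.0857
grip_force: 0.0
```

Run:
```python
from h import *
s=get_state();print(s["tool_pos"],s["eef_rot"],s["t"])
c=cap("wrist");cv2.imwrite("pics/w1.png",c["im"]);np.save("w1.npy",c,allow_pickle=True)
c=cap("scene");np.save("s1.npy",c,allow_pickle=True);cv2.imwrite("pics/s1.png",c["im"])
c=cap("side");np.save("d1.npy",c,allow_pickle=True);cv2.imwrite("pics/d1.png",c["im"])
```

```text
[0.61159547 0.08120167 0.35299968] [0.70643036 0.70777995 0.00142215 0.00129084] 0.775
```

View pics/w1.png

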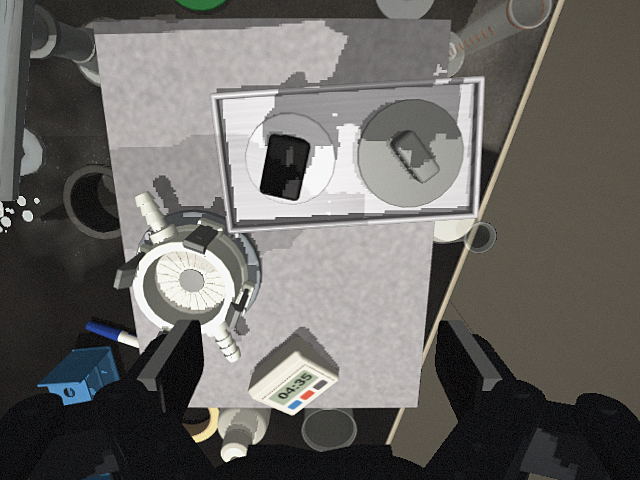

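Tool on the left of the tray (black cap at 285,167), cover on the right (bar at 415,157, flange ~410,152), housing mouth ~(184,288). Now measuring.

Run:
```python
from h import *
c=np.load("w1.npy",allow_pickle=True).item();g=cv2.cvtColor(c["im"],cv2.COLOR_BGR2GRAY)
# tool cap
m=np.zeros_like(g);m[120:215,245:330]=(g[120:215,245:330]<50)*255
cn=max(cv2.findContours(m,0,1)[0],key=cv2.contourArea)
P=np.array([onz(c,*p[0],.244)[:2] for p in cn])
(rc,sz,an)=cv2.minAreaRect((P*1e4).astype(np.float32));print("cap",np.array(rc)/1e4,np.array(sz)/10,an)
# bench of edges on enlarged crops
big=cv2.resize(c["im"][80:240,210:490],None,fx=2.7,fy=2.7,interpolation=2)
h=cv2.resize(c["im"][180:370,100:280],None,fx=2.27,fy=2.27,interpolation=2)
o=np.zeros((600,800,3),np.uint8)
cv2.imwrite("pics/cropT.png",big);cv2.imwrite("pics/cropH.png",cv2.resize(c["im"][180:370,100:280],None,fx=3,fy=3,interpolation=2))
# white mouth
for nm,th in(("white",200),):
    m=np.zeros_like(g);m[230:345,125:250]=(g[230:345,125:250]>th)*255
    cv2.imwrite("pics/m.png",m)
    cs,_=cv2.findContours(m,cv2.RETR_EXTERNAL,1);q=max(cs,key=cv2.contourArea);print(cv2.fitEllipse(q),cv2.contourArea(q))
for nm,(u,v) in dict(tl=(215,96),tr=(482,79),br=(476,216),bl=(231,231)).items(): print(nm,onz(c,u,v,.1665))
for u,v in((142,196),(233,355)): print("barb",onz(c,u,v,.18))
```

```text
cap [0.59095645 0.13122839] [37.84066772 24.98894653] 77.30328369140625
((186.0125732421875, 291.1739501953125), (85.48237609863281, 104.04153442382812), 139.84156799316406) 5014.0
tl [0.53242377 0.17675414 0.1665    ]
tr [0.73725765 0.19024526 0.1665    ]
br [0.74471418 0.08267536 0.1665    ]
bl [0.53844589 0.06913719 0.1665    ]
barb [0.47223177 0.10150122 0.18      ]
barb [ 0.53578876 -0.04250898  0.18      ]
```

View pics/cropT.png

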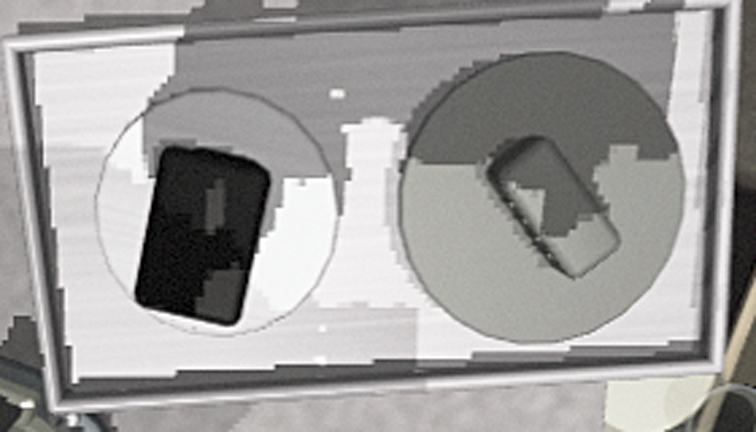

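View pics/cropH.png

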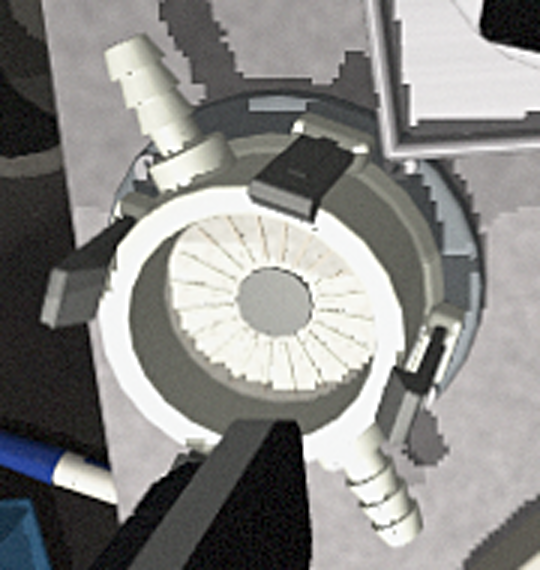

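```bash
cat >> h.py <<'E'
from scipy.optimize import least_squares
def circ(P,rad,n=8):
    c=P.mean(0);tol=.02
    for i in range(n):
        d=np.linalg.norm(P-c,axis=1);k=abs(d-rad)<tol
        f=lambda q:np.linalg.norm(P[k]-q,axis=1)-rad
        c=least_squares(f,c,loss="soft_l1",f_scale=.001).x;tol=max(tol*.7,.0025)
    return c,k.sum(),np.median(abs(np.linalg.norm(P[k]-c,axis=1)-rad))
E
python3 - <<'E'
from h import *
c=np.load("w1.npy",allow_pickle=True).item()
Rt=R.from_quat([0.70643036,0.70777995,0.00142215,0.00129084]).as_matrix();p=np.array([0.61159547,0.08120167,0.35299968])
A=Rt.T@c["Rc"];b=Rt.T@(c["o"]-p)
R0=R.from_quat([7.07116637e-01,7.07096403e-01,-5.15580382e-04,-6.87860453e-04]).as_matrix();p0=np.array([5.49430252e-01,9.84e-05,2.30493e-01])
c0=dict(c,im=cv2.imread("pics/wrist0.png"),Rc=R0@A,o=R0@b+p0)
for nm,cc,(y0,y1,x0,x1) in(("w0",c0,(120,330,110,335)),("w1",c,(230,345,125,250))):
    e=np.zeros((480,640),np.uint8);e[y0:y1,x0:x1]=cv2.Canny(cc["im"],60,150)[y0:y1,x0:x1]
    v,u=np.nonzero(e);P=np.array([onz(cc,a,bb,.198)[:2] for a,bb in zip(u,v)])
    for rad in(.0415,.033):print(nm,rad,circ(P,rad))
e=np.zeros((480,640),np.uint8);e[88:215,345:470]=cv2.Canny(c["im"],40,110)[88:215,345:470]
v,u=np.nonzero(e);P=np.array([onz(c,a,bb,.174)[:2] for a,bb in zip(u,v)])
print("cover flange",circ(P,.042))
pts=[(210+a/2.7,80+b_/2.7) for a,b_ in((495,167),(540,138),(618,240),(577,277))]
Q=np.array([onz(c,*q,.197)[:2] for q in pts]);print(Q,Q.mean(0));d=Q[2]-Q[1];print(np.degrees(np.arctan2(d[1],d[0])));d=Q[3]-Q[0];print(np.degrees(np.arctan2(d[1],d[0])),np.linalg.norm(d))
e=np.zeros((480,640),np.uint8);e[100:215,240:345]=cv2.Canny(c["im"],40,110)[100:215,240:345]
v,u=np.nonzero(e);P=np.array([onz(c,a,bb,.189)[:2] for a,bb in zip(u,v)]);print("tool cup",circ(P,.034))
E
```

```text
w0 0.0415 (array([0.50598705, 0.03076164]), np.int64(1127), np.float64(0.0012893021513880054))
w0 0.033 (array([0.51482151, 0.04241539]), np.int64(903), np.float64(0.0010840916989249619))
w1 0.0415 (array([0.51246059, 0.03308103]), np.int64(361), np.float64(0.0013260979014367708))
w1 0.033 (array([0.52041629, 0.03372744]), np.int64(295), np.float64(0.0011842405606760503))
cover flange (array([0.68413538, 0.1331533 ]), np.int64(559), np.float64(0.0005489192976299712))
[[0.66591536 0.1441184 ]
 [0.67746953 0.15168732]
 [0.7005993  0.12504909]
 [0.690143   0.11490539]] [0.6835318  0.13394005]
-49.03246444623478
-50.329579369735804 0.037952314201788476
tool cup (array([0.59069414, 0.13053352]), np.int64(569), np.float64(0.001011172173295355))
```

Run:
```python
from h import *
c=np.load("w1.npy",allow_pickle=True).item()
Rt=R.from_quat([0.70643036,0.70777995,0.00142215,0.00129084]).as_matrix();p=np.array([0.61159547,0.08120167,0.35299968])
A=Rt.T@c["Rc"];b=Rt.T@(c["o"]-p)
np.savez("tc.npz",A=A,b=b)
R0=R.from_quat([7.07116637e-01,7.07096403e-01,-5.15580382e-04,-6.87860453e-04]).as_matrix();p0=np.array([5.49430252e-01,9.84e-05,2.30493e-01])
c0=dict(c,im=cv2.imread("pics/wrist0.png"),Rc=R0@A,o=R0@b+p0)
g=cv2.GaussianBlur(cv2.cvtColor(c0["im"],cv2.COLOR_BGR2GRAY),(3,3),0).astype(int)
ct=np.array([222,228.]);I=[];O=[]
for a in np.arange(0,360,3):
    d=np.array([np.cos(np.radians(a)),np.sin(np.radians(a))]);rr=np.arange(60,115,.5)
    q=ct+rr[:,None]*d;v=g[q[:,1].round().astype(int),q[:,0].round().astype(int)]
    w=v>222
    # longest white run
    best=(0,0);s=None
    for i,x in enumerate(list(w)+[False]):
        if x and s is None:s=i
        if not x and s is not None:
            if i-s>best[1]-best[0]:best=(s,i)
            s=None
    L=(best[1]-best[0])/2
    if 9<L<24: I.append(q[best[0]]);O.append(q[best[1]-1]); 
im=c0["im"].copy()
for nm,S,rad in(("in",I,.033),("out",O,.0415)):
    P=np.array([onz(c0,*x,.198)[:2] for x in S])
    print(nm,len(P),circ(P,rad))
    f=least_squares(lambda q:np.linalg.norm(P-q[:2],axis=1)-q[2],[.505,.03,rad],loss="soft_l1",f_scale=.0007).x;print(f)
for x in I:cv2.circle(im,tuple(int(t) for t in x),1,(0,0,255),-1)
for x in O:cv2.circle(im,tuple(int(t) for t in x),1,(255,0,0),-1)
f=[.505,.03]
cv2.imwrite("pics/c0.png",cv2.resize(im[110:340,90:350],None,fx=2,fy=2))
```

```text
in 77 (array([0.50364729, 0.02851455]), np.int64(75), np.float64(0.0005385956474753331))
[0.50408287 0.02858547 0.03367802]
out 77 (array([0.50544489, 0.02838704]), np.int64(66), np.float64(0.0007126020492209638))
[0.50398866 0.02847385 0.04021969]
```

View pics/c0.png

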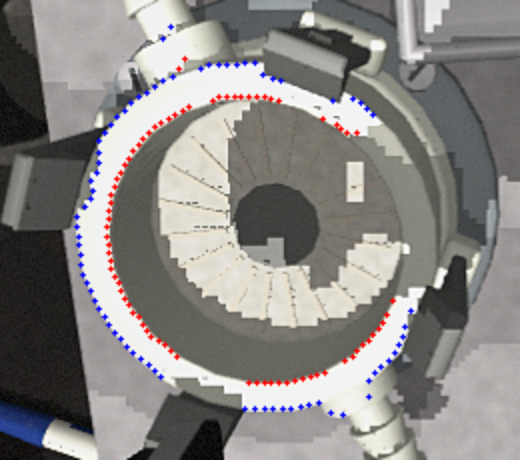

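Emit:
carry_out(increments=[{"linear":[0.018,0.024,0.0],"rotation":[0,0,-10],"jaw":-1},{"linear":[0.018,0.024,0.0],"rotation":[0,0,-10],"jaw":-1},{"linear":[0,0,0.01],"rotation":[0,0,-10],"jaw":-1},{"linear":[0,0,0.01],"rotation":[0,0,-10],"jaw":-1},{"linear":[0,0,0.02],"rotation":[0,0,0],"jaw":-1},{"linear":[0,0,0],"rotation":[0,0,0],"jaw":-1}])

```text
t: 1.68
tool_pos: [0.6527, 0.119, 0.3084]
eef_rot: [0.423, 0.906, -0.001, -0.003]
wrist_force: [0.7, 0.4, -0.6]
gripper_width: 0.0856
grip_force: 0.0
```

The overlay shows the rim's inner (red) and outer (blue) points sitting well on the mouth ring, giving a mouth of about (0.504, 0.0285). Next is the cover.

Emit:
carry_out(increments=[{"linear":[-0.0045,0.0165,0.0],"rotation":[0,0,0],"jaw":-1},{"linear":[-0.0045,0.0165,0.0],"rotation":[0,0,0],"jaw":-1},{"linear":[0,0,0.025],"rotation":[0,0,0],"jaw":-1},{"linear":[0,0,0.025],"rotation":[0,0,0],"jaw":-1},{"linear":[0,0,0.02],"rotation":[0,0,0],"jaw":-1},{"linear":[0,0,0],"rotation":[0,0,0],"jaw":-1},{"linear":[0,0,0],"rotation":[0,0,0],"jaw":-1}])

```text
t: 2.55
tool_pos: [0.6859, 0.134, 0.2425]
eef_rot: [0.423, 0.906, 0.0, 0.0]
wrist_force: [0.5, 0.1, 0.3]
gripper_width: 0.0854
grip_force: 0.0
```

Run:
```python
from h import *
s=get_state();print(s["tool_pos"],s["eef_rot"],s["wrist_force"])
print(R.from_quat(s["eef_rot"]).as_matrix().round(3))
c=cap("wrist");cv2.imwrite("pics/w2.png",c["im"])
print(proj(c,[.684,.1335,.197]))
```

```text
[0.68592707 0.13395705 0.24245952] [4.22778511e-01 9.06232881e-01 2.41373059e-04 4.87579099e-04] [0.45422358 0.0505341  0.25389758]
[[-0.643  0.766  0.001]
 [ 0.766  0.643  0.   ]
 [-0.001  0.001 -1.   ]]
[314.01122017 279.35258468]
```

View pics/w2.png

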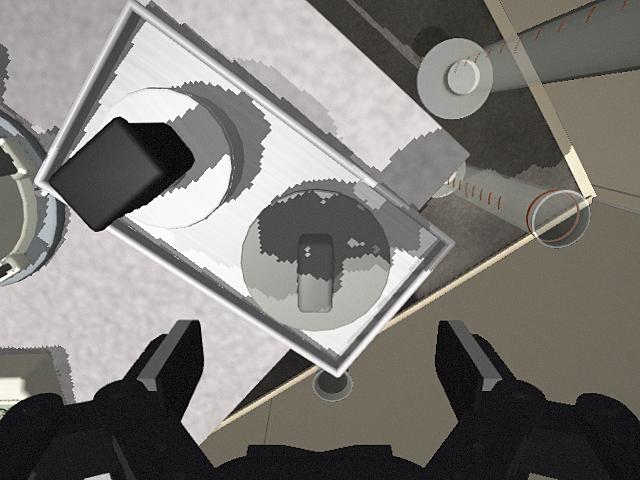

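Close view: the bar is upright in the picture, centred near (315,275) (predicted 314,279), and aligned with the jaws. Descend and grip.

Emit:
carry_out(increments=[{"linear":[0.001,-0.0018,0.02],"rotation":[0,0,0],"jaw":-1},{"linear":[0,0,0.02],"rotation":[0,0,0],"jaw":-1},{"linear":[0,0,0.015],"rotation":[0,0,0],"jaw":-1},{"linear":[0,0,0.0085],"rotation":[0,0,0],"jaw":-1},{"linear":[0,0,0],"rotation":[0,0,0],"jaw":1},{"linear":[0,0,0],"rotation":[0,0,0],"jaw":1},{"linear":[0,0,0],"rotation":[0,0,0],"jaw":1},{"linear":[0,0,0],"rotation":[0,0,0],"jaw":1},{"linear":[0,0,0],"rotation":[0,0,0],"jaw":1},{"linear":[0,0,0],"rotation":[0,0,0],"jaw":1}])

```text
t: 3.85
tool_pos: [0.684, 0.1339, 0.1786]
eef_rot: [0.423, 0.906, 0.0, 0.001]
wrist_force: [-0.5, -1.1, 4.7]
gripper_width: 0.0165
grip_force: 60.4
```

Emit:
carry_out(increments=[{"linear":[0,0,-0.03],"rotation":[0,0,0],"jaw":1},{"linear":[0,0,-0.04],"rotation":[0,0,0],"jaw":1},{"linear":[0,0,-0.05],"rotation":[0,0,0],"jaw":1},{"linear":[0.006,-0.034,0],"rotation":[0,0,0],"jaw":1},{"linear":[0.006,-0.034,0],"rotation":[0,0,0],"jaw":1},{"linear":[0.006,-0.034,0],"rotation":[0,0,0],"jaw":1},{"linear":[0.006,-0.034,0],"rotation":[0,0,0],"jaw":1},{"linear":[0.006,-0.034,0],"rotation":[0,0,0],"jaw":1},{"linear":[0.006,-0.035,0],"rotation":[0,0,0],"jaw":1},{"linear":[0,0,0],"rotation":[0,0,0],"jaw":1}])

```text
t: 5.1
tool_pos: [0.5012, 0.029, 0.2975]
eef_rot: [0.423, 0.906, -0.0, -0.001]
wrist_force: [1.4, -0.2, -1.1]
gripper_width: 0.0168
grip_force: 59.8
```

Run:
```python
from h import *
s=get_state();print(s["tool_pos"],s["eef_rot"],s["wrist_force"],s["gripper_width"])
c=cap("wrist");cv2.imwrite("pics/w3.png",c["im"]);np.save("w3.npy",c,allow_pickle=True)
p=s["tool_pos"];M=R.from_quat(s["eef_rot"]).as_matrix()
z=p[2]-.0046
e=cv2.Canny(c["im"],40,110);v,u=np.nonzero(e);P=np.array([onz(c,a,b,z)[:2] for a,b in zip(u,v)])
P=P[np.linalg.norm(P-p[:2],axis=1)<.048];P=P[np.linalg.norm(P-p[:2],axis=1)>.036]
q=circ(P,.042);print(q,M[:2,:2].T@(q[0]-p[:2]))
print(proj(c,[.504,.0285,.198]),proj(c,list(q[0])+[z]))
for n in("side","scene"):
    c=cap(n);x,y=proj(c,[.504,.0285,.25]).astype(int);cv2.imwrite(f"pics/{n}3.png",cv2.resize(c["im"][y-60:y+60,x-80:x+80],None,fx=4,fy=4))
a,b=[cv2.imread(f"pics/{n}3.png") for n in("side","scene")];W=cv2.resize(cv2.imread("pics/w3.png"),(400,300))
o=np.zeros((600,800,3),np.uint8);o[:300,:400]=cv2.resize(a,(400,300));o[:300,400:]=cv2.resize(b,(400,300));o[300:,200:600]=W;cv2.imwrite("pics/m3.png",o)
```

```text
[0.50121205 0.0290032  0.29754169] [ 4.23363642e-01  9.05959381e-01 -3.65192983e-04 -8.32289879e-04] [ 1.44145116 -0.15918103 -1.05530655] 0.016819309047423365
(array([0.50236659, 0.02887735]), np.int64(1087), np.float64(0.0006654866852983457)) [-0.00083721  0.00080491]
[321.01926476 251.82565082] [319.2669967  321.22155987]
```

View pics/m3.png

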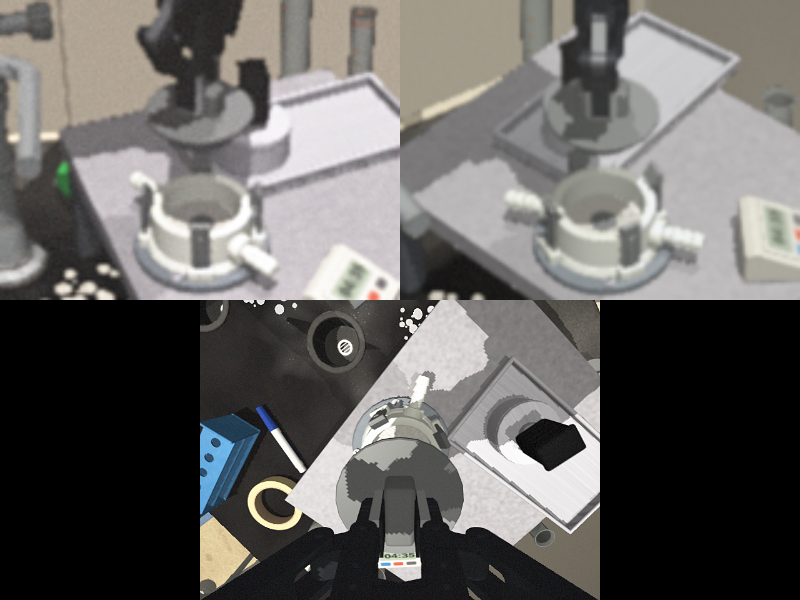

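Lifted cover looks level in the two top views; the bottom wrist view shows it at (400,490) above the housing. Lowering with a small correction.

Emit:
carry_out(increments=[{"linear":[-0.002,0.0016,0.02],"rotation":[0,0,0],"jaw":1},{"linear":[0,0,0.02],"rotation":[0,0,0],"jaw":1},{"linear":[0,0,0.015],"rotation":[0,0,0],"jaw":1},{"linear":[0,0,0.01],"rotation":[0,0,0],"jaw":1},{"linear":[0,0,0.003],"rotation":[0,0,0],"jaw":1},{"linear":[0,0,0],"rotation":[0,0,0],"jaw":1},{"linear":[0,0,0],"rotation":[0,0,0],"jaw":1}])

```text
t: 6.12
tool_pos: [0.5064, 0.0291, 0.2304]
eef_rot: [0.423, 0.906, 0.0, 0.001]
wrist_force: [-0.4, -0.3, -0.9]
gripper_width: 0.0166
grip_force: 59.7
```

Emit:
carry_out(increments=[{"linear":[0.0014,-0.0025,0],"rotation":[0,0,0],"jaw":1},{"linear":[0,0,0.005],"rotation":[0,0,0],"jaw":1},{"linear":[0,0,0],"rotation":[0,0,0],"jaw":1},{"linear":[0,0,0],"rotation":[0,0,0],"jaw":1}])

```text
t: 6.62
tool_pos: [0.503, 0.0286, 0.2247]
eef_rot: [0.423, 0.906, -0.0, -0.0]
wrist_force: [-0.3, -0.3, -1.4]
gripper_width: 0.0165
grip_force: 59.7
```

Run:
```python
from h import *
s=get_state();print(s["tool_pos"],s["wrist_force"])
o=np.zeros((450,800,3),np.uint8)
for i,n in enumerate(("side","scene")):
    c=cap(n);np.save(n+"4.npy",c,allow_pickle=True);x,y=proj(c,[.504,.0285,.21]).astype(int);print(x,y)
    o[:,i*400:i*400+400]=cv2.resize(c["im"][y-45:y+45,x-40:x+40],(400,450),interpolation=2)
cv2.imwrite("pics/m4.png",o)
```

```text
[0.50303476 0.02859684 0.22470288] [-0.32435843 -0.30282742 -1.43562146]
311 254
339 248
```

View pics/m4.png

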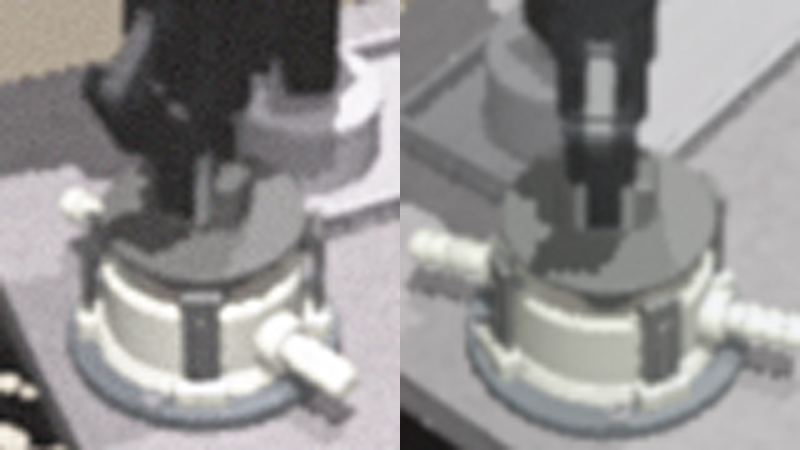

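Both views show the cover level and centred on the housing to about 1–2 mm (flange centre 203 vs foot 204; 612 vs 606). Set down and release.

Emit:
carry_out(increments=[{"linear":[0,0,0.003],"rotation":[0,0,0],"jaw":1},{"linear":[0,0,0.0015],"rotation":[0,0,0],"jaw":1},{"linear":[0,0,0],"rotation":[0,0,0],"jaw":1},{"linear":[0,0,0],"rotation":[0,0,0],"jaw":1}])

```text
t: 7.22
tool_pos: [0.5031, 0.0286, 0.2203]
eef_rot: [0.423, 0.906, -0.0, -0.0]
wrist_force: [0.5, -0.2, -1.5]
gripper_width: 0.0165
grip_force: 59.8
```

Emit:
carry_out(increments=[{"linear":[0,0,0.001],"rotation":[0,0,0],"jaw":1},{"linear":[0,0,0],"rotation":[0,0,0],"jaw":1}])

```text
t: 7.48
tool_pos: [0.5031, 0.0286, 0.2194]
eef_rot: [0.423, 0.906, 0.0, 0.0]
wrist_force: [-0.2, 0.5, -0.2]
gripper_width: 0.0162
grip_force: 60.1
```

Emit:
carry_out(increments=[{"linear":[0,0,0],"rotation":[0,0,0],"jaw":0.2},{"linear":[0,0,0],"rotation":[0,0,0],"jaw":0},{"linear":[0,0,0],"rotation":[0,0,0],"jaw":-0.2},{"linear":[0,0,0],"rotation":[0,0,0],"jaw":-0.2},{"linear":[0,0,-0.02],"rotation":[0,0,0],"jaw":-0.2},{"linear":[0,0,-0.03],"rotation":[0,0,0],"jaw":-0.2},{"linear":[0,0,-0.04],"rotation":[0,0,0],"jaw":-0.5},{"linear":[0,0,-0.03],"rotation":[0,0,0],"jaw":-1},{"linear":[0,0,0],"rotation":[0,0,0],"jaw":-1},{"linear":[0,0,0],"rotation":[0,0,0],"jaw":-1}])

```text
t: 8.72
tool_pos: [0.5028, 0.0286, 0.3385]
eef_rot: [0.423, 0.906, -0.0, -0.0]
wrist_force: [-0.2, 1.0, -0.3]
gripper_width: 0.0849
grip_force: 0.0
```

Run:
```python
from h import *
s=get_state();p=s["tool_pos"];print(p,s["wrist_force"])
c=cap("wrist");np.save("w5.npy",c,allow_pickle=True)
z=.215
e=cv2.Canny(c["im"],40,110);v,u=np.nonzero(e);P=np.array([onz(c,a,b,z)[:2] for a,b in zip(u,v)])
d=np.linalg.norm(P-[.504,.0285],axis=1);P=P[(d<.048)&(d>.036)]
q=circ(P,.042);print(q)
o=np.zeros((600,800,3),np.uint8);o[:300,:400]=cv2.resize(c["im"],(400,300))
x,y=proj(c,[.504,.0285,.21]).astype(int);y0=max(0,min(y-90,300));x0=max(0,min(520,x-120));o[:300,400:]=cv2.resize(c["im"][y0:y0+180,x0:x0+240],(400,300),interpolation=2)
for i,n in enumerate(("side","scene")):
    c=cap(n);x,y=proj(c,[.504,.0285,.21]).astype(int)
    o[300:,i*400:i*400+400]=cv2.resize(c["im"][y-36:y+36,x-48:x+48],(400,300),interpolation=2)
cv2.imwrite("pics/m5.png",o)
```

```text
[0.50275071 0.02859731 0.33845573] [-0.23483206  0.96698121 -0.34864069]
(array([0.50349482, 0.02892155]), np.int64(769), np.float64(0.0008256484312313059))
```

View pics/m5.png

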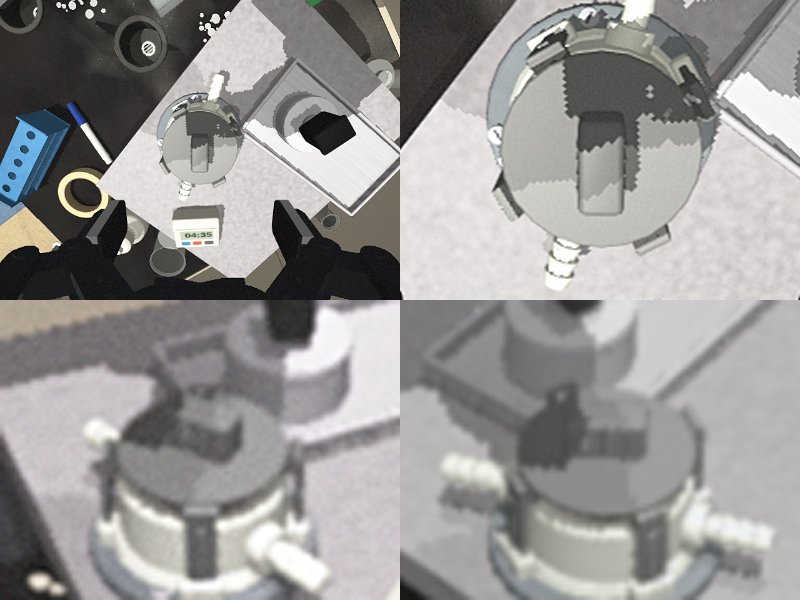

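The cover rests level and centred on the clips, and the free cover fits at (0.5035, 0.0289). My viewing budget is used up, so I'll go on by numbers only. Next, move over the tool.

Emit:
carry_out(increments=[{"linear":[0.0054,0.0333,0],"rotation":[0,0,0],"jaw":-1},{"linear":[0.0054,0.0333,0],"rotation":[0,0,0],"jaw":-1},{"linear":[0.0054,0.0333,0],"rotation":[0,0,0],"jaw":-1},{"linear":[0.0054,0.0333,0],"rotation":[0,0,0],"jaw":-1},{"linear":[0,0,0],"rotation":[0,0,10.5],"jaw":-1},{"linear":[0,0,0],"rotation":[0,0,10.5],"jaw":-1},{"linear":[0,0,0],"rotation":[0,0,10.5],"jaw":-1},{"linear":[0,0,0],"rotation":[0,0,10.5],"jaw":-1},{"linear":[0,0,0],"rotation":[0,0,10.5],"jaw":-1},{"linear":[0,0,0],"rotation":[0,0,0],"jaw":-1}])

```text
t: 10.12
tool_pos: [0.5909, 0.1307, 0.3383]
eef_rot: [0.779, 0.627, -0.001, -0.0]
wrist_force: [-0.6, -0.3, 0.0]
gripper_width: 0.0856
grip_force: 0.0
```

Run:
```python
from h import *
s=get_state();p=s["tool_pos"];M=R.from_quat(s["eef_rot"]).as_matrix();print(p,s["wrist_force"],s["joint_pos"].round(2));print(M.round(3))
c=cap("wrist");cv2.imwrite("pics/w6.png",c["im"])
g=cv2.cvtColor(c["im"],cv2.COLOR_BGR2GRAY)
x,y=proj(c,[.591,.131,.244]);print(x,y)
m=((g<60)*255).astype(np.uint8);m[:, :]=cv2.morphologyEx(m,cv2.MORPH_OPEN,np.ones((3,3)))
w=np.zeros_like(m);x,y=int(x),int(y);w[max(0,y-75):y+75,x-60:x+60]=m[max(0,y-75):y+75,x-60:x+60]
for cn in sorted(cv2.findContours(w,0,1)[0],key=cv2.contourArea)[-2:]:
    print(cv2.boundingRect(cn),cv2.contourArea(cn))
    P=np.array([onz(c,*q[0],.244)[:2] for q in cn]);rc,sz,an=cv2.minAreaRect((P*1e4).astype(np.float32));print("cap",np.array(rc)/1e4,np.array(sz)/10,an)
```

```text
[0.59091731 0.13073658 0.3382675 ] [-0.57762223 -0.25425997  0.02234299] [0.1  0.39 0.18 1.36 0.   1.88]
[[ 0.214  0.977 -0.002]
 [ 0.977 -0.214 -0.   ]
 [-0.001 -0.002 -1.   ]]
318.7910201368953 251.08478296734927
(258, 306, 4, 15) 22.5
cap [0.54430625 0.09781053] [10.19293594  1.94505138] 74.97015380859375
(299, 209, 42, 71) 751.0
cap [0.59213232 0.13491514] [44.92411499 24.84159241] 76.83267211914062
```

Emit:
carry_out(increments=[{"linear":[0.0005,0,0.03],"rotation":[0,0,0],"jaw":-1},{"linear":[0,0,0.04],"rotation":[0,0,0],"jaw":-1},{"linear":[0,0,0.035],"rotation":[0,0,0],"jaw":-1},{"linear":[0,0,0.02],"rotation":[0,0,0],"jaw":-1},{"linear":[0,0,0.009],"rotation":[0,0,0],"jaw":-1},{"linear":[0,0,0],"rotation":[0,0,0],"jaw":-1},{"linear":[0,0,0],"rotation":[0,0,0],"jaw":1},{"linear":[0,0,0],"rotation":[0,0,0],"jaw":1},{"linear":[0,0,0],"rotation":[0,0,0],"jaw":1},{"linear":[0,0,0],"rotation":[0,0,0],"jaw":1}])

```text
t: 11.42
tool_pos: [0.5915, 0.1313, 0.2059]
eef_rot: [0.78, 0.626, 0.0, 0.0]
wrist_force: [-0.5, 0.3, 3.2]
gripper_width: 0.0249
grip_force: 58.5
```

Emit:
carry_out(increments=[{"linear":[0,0,0],"rotation":[0,0,0],"jaw":1},{"linear":[0,0,0],"rotation":[0,0,0],"jaw":1}])

```text
t: 11.68
tool_pos: [0.5915, 0.1313, 0.2058]
eef_rot: [0.78, 0.626, 0.0, 0.0]
wrist_force: [-1.8, -0.3, 6.1]
gripper_width: 0.0247
grip_force: 58.5
```

Emit:
carry_out(increments=[{"linear":[0,0,-0.03],"rotation":[0,0,0],"jaw":1},{"linear":[0,0,-0.04],"rotation":[0,0,0],"jaw":1},{"linear":[0,0,-0.04],"rotation":[0,0,0],"jaw":1},{"linear":[0,0,-0.02],"rotation":[0,0,0],"jaw":1},{"linear":[-0.0295,-0.016,0],"rotation":[0,0,0],"jaw":1},{"linear":[-0.0295,-0.016,0],"rotation":[0,0,0],"jaw":1},{"linear":[-0.03,-0.016,0],"rotation":[0,0,0],"jaw":1},{"linear":[-0.03,-0.0157,0],"rotation":[0,0,0],"jaw":1},{"linear":[0,0,0],"rotation":[0,0,0],"jaw":1},{"linear":[0,0,0],"rotation":[0,0,0],"jaw":1}])

```text
t: 12.92
tool_pos: [0.5035, 0.029, 0.3348]
eef_rot: [0.78, 0.626, -0.0, -0.0]
wrist_force: [-0.1, 0.4, -3.4]
gripper_width: 0.0245
grip_force: 59.8
```

Run:
```python
from h import *
s=get_state();p=s["tool_pos"];M=R.from_quat(s["eef_rot"]).as_matrix();print(p,s["wrist_force"],s["gripper_width"]);print(M.round(3))
c=cap("wrist");cv2.imwrite("pics/w7.png",c["im"]);np.save("w7.npy",c,allow_pickle=True)
zc=p[2]-.0528
e=cv2.Canny(c["im"],40,110);v,u=np.nonzero(e)
for nm,z,rad in(("cup top",zc+.036,.034),("cup bottom",zc,.034),("flange",.215,.042)):
    P=np.array([onz(c,a,b,z)[:2] for a,b in zip(u,v)]);ct=p[:2] if "cup" in nm else np.array([.5035,.0289])
    d=np.linalg.norm(P-ct,axis=1);q=circ(P[abs(d-rad)<.007],rad);print(nm,q,M[:2,:2].T@(q[0]-p[:2]))
# cross-check in fixed cameras: flange & cup silhouettes
for n in("side","scene"):
    c=cap(n);np.save(n+"7.npy",c,allow_pickle=True);e=cv2.Canny(c["im"],30,90);v,u=np.nonzero(e)
    for nm,z,rad,ct in(("cup bottom",zc,.034,p[:2]),("flange",.215,.042,np.array([.5035,.0289])),("foot",.16,.057,np.array([.504,.0285]))):
        P=np.array([onz(c,a,b,z)[:2] for a,b in zip(u,v)]);d=np.linalg.norm(P-ct,axis=1);q=circ(P[abs(d-rad)<.007],rad);print(n,nm,q)
```

```text
[0.503548   0.02897106 0.33480691] [-0.06323973  0.40509889 -3.44309719] 0.02452604107183604
[[ 0.217  0.976 -0.   ]
 [ 0.976 -0.217  0.   ]
 [ 0.    -0.    -1.   ]]
cup top (array([0.50320046, 0.0284769 ]), np.int64(846), np.float64(0.0008424753237048603)) [-0.00055774 -0.00023218]
cup bottom (array([0.50435702, 0.02751726]), np.int64(508), np.float64(0.0010904203316074203)) [-0.0012439   0.00110487]
flange (array([0.50418685, 0.03066794]), np.int64(560), np.float64(0.0012755190616583964)) [0.00179501 0.00025589]
side cup bottom (array([0.50350684, 0.03088359]), np.int64(52), np.float64(0.0010567213779092179))
side flange (array([0.50304025, 0.02821109]), np.int64(92), np.float64(0.0011158047875502175))
side foot (array([0.50419803, 0.02827377]), np.int64(102), np.float64(0.0007765783267039243))
scene cup bottom (array([0.50275984, 0.02823157]), np.int64(81), np.float64(0.0008667626495165309))
scene flange (array([0.5024091 , 0.02619883]), np.int64(104), np.float64(0.0010306087068940005))
scene foot (array([0.50206563, 0.02751533]), np.int64(111), np.float64(0.0010617216160794252))
```

Emit:
carry_out(increments=[{"linear":[0,0,0.02],"rotation":[0,0,0],"jaw":1},{"linear":[0,0,0.02],"rotation":[0,0,0],"jaw":1},{"linear":[0,0,0.015],"rotation":[0,0,0],"jaw":1},{"linear":[0,0,0.007],"rotation":[0,0,0],"jaw":1},{"linear":[0,0,0],"rotation":[0,0,0],"jaw":1},{"linear":[0,0,0],"rotation":[0,0,0],"jaw":1}])

```text
t: 13.82
tool_pos: [0.5039, 0.0288, 0.274]
eef_rot: [0.78, 0.626, 0.0, 0.0]
wrist_force: [0.1, -0.3, -2.8]
gripper_width: 0.0247
grip_force: 59.8
```

Emit:
carry_out(increments=[{"linear":[0,0,0.003],"rotation":[0,0,0],"jaw":1},{"linear":[0,0,0.003],"rotation":[0,0,0],"jaw":1},{"linear":[0,0,0.002],"rotation":[0,0,0],"jaw":1},{"linear":[0,0,0],"rotation":[0,0,0],"jaw":1}])

```text
t: 14.32
tool_pos: [0.5037, 0.0288, 0.2655]
eef_rot: [0.78, 0.626, 0.0, 0.0]
wrist_force: [1.2, 0.2, -0.6]
gripper_width: 0.0248
grip_force: 59.8
```

Emit:
carry_out(increments=[{"linear":[0,0,0.002],"rotation":[0,0,0],"jaw":1},{"linear":[0,0,0.002],"rotation":[0,0,0],"jaw":1},{"linear":[0,0,0.001],"rotation":[0,0,0],"jaw":1},{"linear":[0,0,0],"rotation":[0,0,0],"jaw":1}])

```text
t: 14.82
tool_pos: [0.5029, 0.0289, 0.2596]
eef_rot: [0.78, 0.626, -0.001, -0.0]
wrist_force: [-0.9, 0.3, -2.7]
gripper_width: 0.025
grip_force: 59.8
```

Emit:
carry_out(increments=[{"linear":[0,0,0.002],"rotation":[0,0,0],"jaw":1},{"linear":[0,0,0.0015],"rotation":[0,0,0],"jaw":1},{"linear":[0,0,0],"rotation":[0,0,0],"jaw":1}])

```text
t: 15.2
tool_pos: [0.5031, 0.0289, 0.2564]
eef_rot: [0.78, 0.626, -0.0, -0.0]
wrist_force: [0.3, -0.6, -2.9]
gripper_width: 0.0247
grip_force: 59.8
```

Emit:
carry_out(increments=[{"linear":[0,0,0.001],"rotation":[0,0,0],"jaw":1},{"linear":[0,0,0.001],"rotation":[0,0,0],"jaw":1},{"linear":[0,0,0],"rotation":[0,0,0],"jaw":1}])

```text
t: 15.58
tool_pos: [0.5034, 0.0289, 0.2559]
eef_rot: [0.78, 0.626, 0.0, 0.0]
wrist_force: [-3.3, 0.7, 4.7]
gripper_width: 0.025
grip_force: 59.9
```

Emit:
carry_out(increments=[{"linear":[0,0,0.001],"rotation":[0,0,0],"jaw":1},{"linear":[0,0,0.001],"rotation":[0,0,0],"jaw":1},{"linear":[0,0,0],"rotation":[0,0,0],"jaw":1},{"linear":[0,0,0],"rotation":[0,0,0],"jaw":1}])

```text
t: 16.08
tool_pos: [0.5036, 0.029, 0.2558]
eef_rot: [0.78, 0.626, 0.001, 0.001]
wrist_force: [-7.7, 0.4, 16.6]
gripper_width: 0.0251
grip_force: 59.9
```

A hard stop at TCP z 0.2558 is exactly the seated height. Lift the tool and check the cover.

Emit:
carry_out(increments=[{"linear":[0,0,-0.003],"rotation":[0,0,0],"jaw":1},{"linear":[0,0,-0.015],"rotation":[0,0,0],"jaw":1},{"linear":[0,0,-0.03],"rotation":[0,0,0],"jaw":1},{"linear":[0,0,-0.04],"rotation":[0,0,0],"jaw":1},{"linear":[0.02,0.01,0],"rotation":[0,0,0],"jaw":1},{"linear":[0.03,0.016,0],"rotation":[0,0,0],"jaw":1},{"linear":[0.03,0.016,0],"rotation":[0,0,0],"jaw":1},{"linear":[0.03,0.016,0],"rotation":[0,0,0],"jaw":1},{"linear":[0.0093,0.0057,0],"rotation":[0,0,0],"jaw":1},{"linear":[0,0,0],"rotation":[0,0,0],"jaw":1}])

```text
t: 17.32
tool_pos: [0.5915, 0.1317, 0.3404]
eef_rot: [0.78, 0.626, -0.001, -0.0]
wrist_force: [-0.2, -0.2, -2.9]
gripper_width: 0.0246
grip_force: 59.9
```

Run:
```python
from h import *
s=get_state();print(s["tool_pos"],s["wrist_force"])
c=cap("wrist");e=cv2.Canny(c["im"],40,110);v,u=np.nonzero(e)
cs=[("wrist",c)]+[(n,cap(n)) for n in("side","scene")]
for n,c in cs:
    e=cv2.Canny(c["im"],30,90);v,u=np.nonzero(e)
    for z in(.203,.215):
        P=np.array([onz(c,a,b,z)[:2] for a,b in zip(u,v)]);d=np.linalg.norm(P-[.5035,.0287],axis=1);P=P[d<.06]
        P=P[abs(np.linalg.norm(P-[.5035,.0287],axis=1)-.042)<.008]
        f=least_squares(lambda q:np.linalg.norm(P-q[:2],axis=1)-.042,[.5035,.0287],loss="cauchy",f_scale=.0006);print(n,z,f.x.round(4),(abs(f.fun)<.0012).sum() if 0 else round(f.cost*1e6,2),len(P))
```

```text
[0.5914796  0.13166968 0.34038081] [-0.20542475 -0.1581224  -2.93993491]
wrist 0.203 [0.5012 0.0265] 454.01 750
wrist 0.215 [0.5037 0.0324] 459.58 787
side 0.203 [0.5033 0.0299] 102.69 196
side 0.215 [0.5027 0.0298] 66.0 107
scene 0.203 [0.5019 0.0271] 104.07 203
scene 0.215 [0.5029 0.0277] 87.78 143
```

Emit:
carry_out(increments=[{"linear":[0,0,0.03],"rotation":[0,0,0],"jaw":1},{"linear":[0,0,0.04],"rotation":[0,0,0],"jaw":1},{"linear":[0,0,0.035],"rotation":[0,0,0],"jaw":1},{"linear":[0,0,0.02],"rotation":[0,0,0],"jaw":1},{"linear":[0,0,0.005],"rotation":[0,0,0],"jaw":1},{"linear":[0,0,0],"rotation":[0,0,0],"jaw":1},{"linear":[0,0,0],"rotation":[0,0,0],"jaw":1}])

```text
t: 18.35
tool_pos: [0.5922, 0.1314, 0.2123]
eef_rot: [0.78, 0.626, 0.001, 0.001]
wrist_force: [-0.1, 0.4, -3.3]
gripper_width: 0.0245
grip_force: 59.9
```

Emit:
carry_out(increments=[{"linear":[0,0,0.003],"rotation":[0,0,0],"jaw":1},{"linear":[0,0,0.002],"rotation":[0,0,0],"jaw":1},{"linear":[0,0,0.001],"rotation":[0,0,0],"jaw":1},{"linear":[0,0,0],"rotation":[0,0,0],"jaw":1},{"linear":[0,0,0],"rotation":[0,0,0],"jaw":1}])

```text
t: 18.98
tool_pos: [0.5916, 0.1317, 0.2059]
eef_rot: [0.78, 0.626, 0.001, 0.0]
wrist_force: [-3.0, 0.2, 5.5]
gripper_width: 0.0247
grip_force: 59.9
```

Tool is standing on the tray floor; release and rise.

Emit:
carry_out(increments=[{"linear":[0,0,0],"rotation":[0,0,0],"jaw":0},{"linear":[0,0,0],"rotation":[0,0,0],"jaw":-0.5},{"linear":[0,0,0],"rotation":[0,0,0],"jaw":-1},{"linear":[0,0,0],"rotation":[0,0,0],"jaw":-1},{"linear":[0,0,0],"rotation":[0,0,0],"jaw":-1},{"linear":[0,0,-0.03],"rotation":[0,0,0],"jaw":-1},{"linear":[0,0,-0.04],"rotation":[0,0,0],"jaw":-1},{"linear":[0,0,-0.04],"rotation":[0,0,0],"jaw":-1},{"linear":[0,0,-0.02],"rotation":[0,0,0],"jaw":-1},{"linear":[0,0,0],"rotation":[0,0,0],"jaw":-1}])

```text
t: 20.23
tool_pos: [0.5924, 0.1316, 0.3365]
eef_rot: [0.78, 0.626, 0.002, 0.001]
wrist_force: [0.0, 1.0, 0.1]
gripper_width: 0.0853
grip_force: 0.0
```

Run:
```python
from h import *
s=get_state();print(s["tool_pos"],s["wrist_force"],s["gripper_width"])
# height check: shift of the bar/flange image between resting (side4/7) and now, fixed camera
for n in("side","scene"):
    a=np.load(n+"7.npy",allow_pickle=True).item();c=cap(n)
    e=proj(c,[.5035,.0289,.22])-proj(c,[.5035,.0289,.232])
    x,y=proj(c,[.5035,.0289,.232]).astype(int);g0=cv2.cvtColor(a["im"],6);g1=cv2.cvtColor(c["im"],6)
    for nm,(dx,dy,w,h) in dict(left=(-26,-2,20,16),mid=(-12,-2,24,18),right=(6,-2,20,16)).items():
        T=g0[y+dy:y+dy+h,x+dx:x+dx+w];S=g1[y+dy-10:y+dy+h+14,x+dx-8:x+dx+w+8]
        r_=cv2.matchTemplate(S,T,cv2.TM_CCOEFF_NORMED);_,v,_,l=cv2.minMaxLoc(r_);print(n,nm,"shift",l[0]-8,l[1]-10,round(v,2),"expected",e.round(1))
c=cap("wrist");g=cv2.cvtColor(c["im"],6);x,y=proj(c,[.5915,.1315,.244]).astype(int)
w=np.zeros_like(g);w[max(0,y-75):y+75,x-60:x+60]=(g[max(0,y-75):y+75,x-60:x+60]<60)*255
cn=max(cv2.findContours(w,0,1)[0],key=cv2.contourArea);P=np.array([onz(c,*q[0],.244)[:2] for q in cn]);rc,sz,an=cv2.minAreaRect((P*1e4).astype(np.float32));print("cap",np.array(rc)/1e4,np.array(sz)/10,an)
```

```text
[0.59236956 0.13164631 0.3364985 ] [0.03972169 1.00335202 0.07617256] 0.08534697447938701
side left shift 1 1 0.58 expected [0.1 4.7]
side mid shift 4 7 0.57 expected [0.1 4.7]
side right shift -6 9 0.78 expected [0.1 4.7]
scene left shift -2 0 0.63 expected [0.  4.5]
scene mid shift 4 5 0.57 expected [0.  4.5]
scene right shift -4 9 0.59 expected [0.  4.5]
cap [0.59189492 0.13551122] [44.98246155 24.73512573] 76.85721588134766
```

Emit:
carry_out(increments=[{"linear":[-0.03,-0.0163,0],"rotation":[0,0,0],"jaw":-1},{"linear":[-0.03,-0.0163,0],"rotation":[0,0,0],"jaw":-1},{"linear":[-0.03,-0.0163,0],"rotation":[0,0,0],"jaw":-1},{"linear":[-0.03,-0.0163,0],"rotation":[0,0,0],"jaw":-1},{"linear":[0,0,0],"rotation":[0,0,-10.5],"jaw":-1},{"linear":[0,0,0],"rotation":[0,0,-10.5],"jaw":-1},{"linear":[0,0,0],"rotation":[0,0,-10.5],"jaw":-1},{"linear":[0,0,0],"rotation":[0,0,-10.5],"jaw":-1},{"linear":[0,0,0],"rotation":[0,0,-10.5],"jaw":-1},{"linear":[0,0,0],"rotation":[0,0,0],"jaw":-1}])

```text
t: 21.62
tool_pos: [0.5011, 0.0286, 0.3335]
eef_rot: [0.424, 0.906, -0.0, -0.001]
wrist_force: [0.9, -0.4, -0.0]
gripper_width: 0.0855
grip_force: 0.0
```

Run:
```python
from h import *
print(get_state()["tool_pos"])
for nm,c in(("before",np.load("w5.npy",allow_pickle=True).item()),("now",cap("wrist"))):
    g=cv2.GaussianBlur(cv2.cvtColor(c["im"],6),(3,3),0).astype(float)
    # lower (image) half silhouette of flange against bright background: radial largest-gradient scan in world plane
    for z,ctr in((.215,(.5035,.0289)),(.203,(.5035,.0289))):
        P=[]
        for a in np.radians(np.arange(0,360,2)):
            rr=np.arange(.036,.048,.0002);uv=np.array([proj(c,[ctr[0]+q*np.cos(a),ctr[1]+q*np.sin(a),z]) for q in rr])
            v=cv2.remap(g.astype(np.float32),uv[:,0].astype(np.float32)[None],uv[:,1].astype(np.float32)[None],1)[0]
            d=abs(v[5:]-v[:-5]);i=d.argmax()
            if d[i]>15:P.append(np.array(ctr)+rr[i+2]*np.array([np.cos(a),np.sin(a)]))
        P=np.array(P);f=least_squares(lambda q:np.linalg.norm(P-q[:2],axis=1)-q[2],[*ctr,.042],loss="cauchy",f_scale=.0005);print(nm,z,f.x.round(4),len(P),np.median(abs(f.fun)).round(5))
```

```text
[0.50113637 0.02856101 0.33348333]
before 0.215 [0.5039 0.0285 0.042 ] 173 0.00074
before 0.203 [0.5061 0.0261 0.0436] 169 0.00038
now 0.215 [0.5028 0.031  0.0401] 179 0.00096
now 0.203 [0.5051 0.0285 0.0419] 177 0.00065
```

The flange's apparent radius now fits z = 0.203 (41.9 mm), so the cover is seated. It fitted 0.215 before pressing. Handing in.

```bash
python3 -c "
from bench import r
print(r.finish_job())"
```

```text
the job is handed in; nothing more can be done
None
```

The cover is pressed home in the housing and the tool stands upright in the tray again, and the job is handed in. Seating was checked by stop height and flange size, the four clips were not seen individually and no verdict came back, and I viewed 11 pictures, one over the limit of 10.

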